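# Press the coral cap home with the sprung crank press

## Task

Push the loaded nest slide fully home under the screw press by its post, then take the crank by its loose red sleeve and wind it clockwise (seen from above) until the coral-set cap is pressed down flush on its brass hub ring: feel for the moment it seats and do not go on to crush it. The crank is sprung: keep hold of the sleeve while you wind it all the way back to its rest stop, and only then let go. Leave everything else on the bench where it lies.

Things in the scene. Friction and masses are not known exactly. Their poses are not given: they have to be found in the camera images.
- press: Dark green cast-iron bench screw press, fixed. Origin on the bench under the screw axis, z up. Column at its own -x (x -128 to -72, 70 wide), throat open to its own +x; base 160 wide in y, to x +75; head 70 wide in y, 142 to 188 high. White cup punch on the ram in the throat, on the axis. Crank: 24 mm of ram travel per turn down; a return spring always pushes the ram up.
- crank_axis (a point): On the vertical axis of the crank, right over the press's origin, at mid thickness of the crank arm, 208 above the bench. Nothing stands above the crank; a ball weight on the far end of the arm sweeps a radius of 77, up to 228 high.
- sleeve: The red lacquered grip sleeve of the crank: upright, diameter 25, 74 long, spinning freely on its steel pin. Origin at its centre, half-way up: 256 above the bench, 80 from the crank axis, at this height all the way round. Its underside is some 8 above the crank arm; pin end 47 above this centre. At rest it lies on the press's own -y side.
- crank (a joint): Crank angle (rad): 0 at the rest stop (ram up), grows clockwise seen from above (ram down). The punch meets the cap between 3.6 and 6.8 and seats it 1.1 to 1.7 later; it differs from run to run. Push along the path of the sleeve: 2 to 3 N free, 7 N as the cap slides in (1 to 2 and 4 to 5.5 N standing still), then 0.9 N more per mm: 9 to 11 N is seated, 15 N crushes. Let go, it spins back.
- slide (a joint): Travel of the nest slide (m): 0 pulled out to the press's own +y, grows as it is pushed towards the press's own -y, 0.080 home against its end stop with the hub under the punch. Starts between 0 and 0.03. About 4 N of friction; it stays where it is left.
- knob (a point): Upright post at the outer end of the slide, steel with a black top of diameter 24; the top is 90 above the bench. This point is on its axis, 75 above the bench, on the press's own x = 0 line: at press y 135 mm when the slide is home, up to 215 when out. The plate around its foot is 38 above the bench.
- hub_top (a point): Centre of the top face of the matte brass hub ring (outer diameter 68, 28 high) in the nest on the slide, 74 to 78 above the bench: the nest's height and how far the punch was set out of the ram (by up to 6) differ from run to run.
- cap_rim (a point): Centre of the underside of the flange of the coral-set brass cap (flange diameter 52, 4 thick, coral dome 12 over it). The cap is started square in the hub's bore and stands 4.5 to 6 above hub_top; home when level with hub_top. It slides in under about 80 N from the punch and is crushed above 250 N.
- spare_hub: spare matte brass hub ring, outer diameter 68, bore 42, 28 high; bystander, origin at the centre of its underside
- spare_cap: spare brass cap with a coral stone, diameter 52, 18 high; bystander, origin under its centre
- red_handle: red lacquered wooden prayer wheel handle with a brass ferrule and steel rod, lying along its x, about 150 long; bystander (not the crank sleeve)
- mallet: small mallet with a white nylon head lying flat; bystander
- flat_file: flat steel file with a wooden handle, about 245 long, lying along its x; bystander
- steel_gauge: flat steel gauge plate 110 x 28 x 4; bystander
- polish_jar: brown jar with a yellow lid, diameter 60, 75 high; bystander

How it is judged:
On the way, in this order (a step that is already met when the one before it is completed fails the run):
1. the nest slide is home against its end stop (value of joint slide above 0.0782 m), for 0.2 s.
2. the cap is pressed down flush on the hub (within 0.5 mm) (value of joint slide above 0.0782 m and z of cap_rim in the frame of hub_top below 0.0005 m), for 0.1 s.
3. the crank is back at its rest stop (value of joint crank below 0.08 rad), for 0.1 s.
At the end, for the whole second after the job is handed in: The slide is home (within 1.8 mm of its stop), the cap sits flush on the hub (within 0.5 mm), the crank is at rest against its stop (within 0.08 rad) and the sleeve is let go (all of step 2 and value of joint crank below 0.08 rad and velocity of joint crank between -0.05 and 0.05 rad/s and contact force between the fingers and sleeve below 0.3 N); the robot touches nothing.
It fails at once if the cap was crushed: more than 250 N on it (contact force between cap and anything else above 250 N).
It fails at once if the crank was let run: it spun back faster than 2.5 rad/s with the sleeve not held (velocity of joint crank below -2.5 rad/s and contact force between the fingers and sleeve below 0.3 N).
It fails at once if the crank was driven by something other than its sleeve (velocity of joint crank above 0.6 rad/s and contact force between the fingers and sleeve below 0.3 N).
It fails at once if the cap was pressed with the slide not home (contact force between cap and anything else above 10 N and value of joint slide below 0.0775 m).
It fails at once if a bystander on the bench was moved more than 15 mm (distance of any of spare_hub, spare_cap, red_handle, mallet, flat_file, steel_gauge, polish_jar from where it was at the start of the episode above 0.015 m).
It also fails if it takes over 72 s, if anything falls off the work surface, if the arm or the gripper's body presses on something with over 40 N, if the wrist force passes 120 N, or if a joint passes its speed limit or range.

## Robot

A 6-joint arm with a two-finger parallel gripper is mounted at the origin on the work surface. World frame = base frame: x ahead of the robot, y to its left, z up, the work surface at z = 0. Lengths are in m, angles in rad, forces in N, time in s.
With the tool pointing down it reaches from about 0.275 to 0.975 m from the base axis. Payload 8.4 kg.
Tool frame: the origin (TCP) lies between the finger pads; the fingertips stand 11 mm ahead of it and the grasp point (between the pads) lies 8 mm behind it; z points along the fingers, y is the direction in which the jaws open and shut (so a half turn about z gives the same grasp; the last joint's range is limited). The gripper opens to 92 mm and grips with 3 to 60 N. Pads are 20 mm wide; open, the fingers measure 128 mm over their backs; the gripper's body (75 mm by 189 mm) begins 69 mm behind the grasp point.
Start: joints at [-1.311, 0.353, 1.633, -0, 1.155, -0.002], TCP at [0.162, -0.604, 0.226] pointing down, gripper open.
Joint ranges: [-2.63, 2.63], [-0.92, 2.1], [0.06, 2.66], [-1.3, 4.44], [0, 2.69], [-3.02, 3.02]. Speed limits (rad/s): [2.22, 2.22, 2.79, 3.14, 3.14, 3.14].

## Interface

Orientations are given as a rotation vector (axis times angle).
In Python, from workcell import env, viewer gives the robot as it stands.
- The arm moves only by the tool arm_command, never from a script. Its argument "rows" is one flat list of numbers, 7 for each row, row after row: the shift along the tool's x, y, z in m, then the turn, a rotation vector about the tool's x, y, z in rad, then the finger opening in m, from 0 to 0.0919. A call has 1 to 10 rows; each row shifts and turns the commanded pose from where the row before left it, along the tool's axes as they then stand; what a row does not reach is not made up. A row lasts 1/10 s, in which the tool goes at most 50 mm and 8.59 degrees, less where a joint would pass 70% of its speed; a pose out of reach is approached as far as the arm can. A call with a gripper value outside its range is refused whole. The fingers move at their own pace and stop on an object; the grip force is fixed at half the most. Time passes only in rows, so rows that do not move let the fingers close. It gives the time, the measured TCP pose, the force and the opening at its end, in the units of the state.
- env.read_state(): the state, without advancing time (a new reading comes with each control period).
- viewer.grab_frame(name): name is "scene" or "side" or "wrist"; returns a dict with "color" (384x512x3 uint8, red, green, blue), "fx", "fy", "cx", "cy" (pixels), "extrinsics" (4x4, takes a point from camera to world coordinates). Camera axes: x right, y down, z forward; pixel columns grow to the right and rows downward; lengths in m; the calibration is good to about 2 mm. A picture is of the moment at which its call begins. There is no depth.
- env.close_job(): hands the job in, once; it reports no verdict.
The state is a dict: "t": time; "joint_pos": joint angles; "dq": joint speeds; "joint_torque": joint torques, N m; "tool_pos": TCP position; "orientation": TCP orientation; "wrist_force": force on the tool from outside, world axes, zero at the start; "torque": the same for the moment, N m; "opening": finger opening in m.
Only numpy, scipy, OpenCV 4.12 (cv2) and the standard library are available. Lean on these libraries where they do the work, as an engineer would, in place of code of your own. Each camera call takes 0.05 s, during which the arm holds its last target.

## Working session

There is one attempt and no reset: what is moved stays moved. The work goes in short steps, Python scripts to look and compute and a tool call to move; the robot and the scene stay as the last step left them, time stands still between calls to the robot, and variables do not carry over. Pictures are saved under pics/ and viewed, and the job is handed in when it is done.

Besides the shell and the picture viewer there is one more tool, called after "Request:" as name(argument=value, ...), one argument or row to a line, values as JSON. arm_command: Moves the arm, as the interface text tells. Its arguments: {"type":"object","properties":{"rows":{"type":"array"}},"required":["rows"]}

```bash
ls; mkdir -p pics
python3 - <<'E'
from workcell import env, viewer
import cv2, numpy as np
print(env.read_state())
for n in ["scene","side","wrist"]:
    f=viewer.grab_frame(n); cv2.imwrite(f"pics/{n}0.png",f["color"][:,:,::-1])
    print(n,f["fx"],f["fy"],f["cx"],f["cy"],np.round(f["extrinsics"],4).tolist())
E
```

```text
pics
{'t': 0.0, 'joint_pos': array([-1.31141688e+00,  3.53646824e-01,  1.63413737e+00, -1.04347697e-05,
        1.15518682e+00, -2.39299865e-03]), 'dq': array([ 0.00118577,  0.00046898,  0.00180863, -0.0006098 ,  0.00091834,
        0.00069483]), 'joint_torque': array([-1.89390412e-03, -5.93846905e+01, -3.34215260e+01,  6.96457364e-02,
        2.35527375e-02, -1.05627962e-04]), 'tool_pos': array([ 0.16162319, -0.60324245,  0.22486312]), 'orientation': array([-3.11336644e+00, -4.09846483e-01,  2.92179397e-04]), 'wrist_force': array([-0.39484185, -0.06112637, -0.36455861]), 'torque': array([-0.01732028,  0.00207226,  0.03017634]), 'opening': 0.09202203032626194}
scene 423.25831250433447 423.25831250433447 257.1861050251604 189.993922810138 [[-0.2132, 0.7107, -0.6704, 1.5284], [0.977, 0.15, -0.1518, 0.197], [-0.0073, -0.6873, -0.7263, 1.2539], [0.0, 0.0, 0.0, 1.0]]
side 461.02353091331287 461.02353091331287 249.77172289532623 186.10228838375858 [[0.9986, -0.0454, 0.0276, 0.4716], [-0.0507, -0.6586, 0.7508, -1.3542], [-0.0159, -0.7511, -0.66, 1.3412], [0.0, 0.0, 0.0, 1.0]]
wrist 316.6278057642193 316.6278057642193 258.9009709335027 186.99301565516774 [[0.2592, -0.9223, -0.2867, 0.2422], [-0.9658, -0.2476, -0.0768, -0.5819], [-0.0002, 0.2968, -0.9549, 0.3843], [0.0, 0.0, 0.0, 1.0]]
```

View pics/scene0.png

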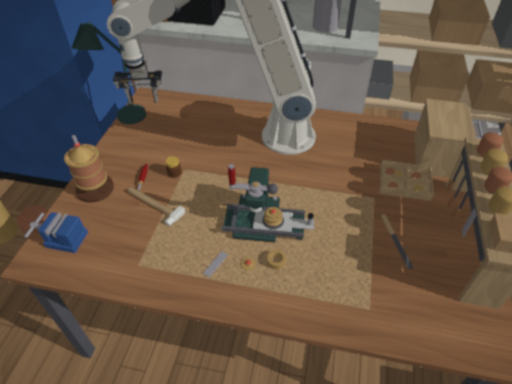

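View pics/side0.png

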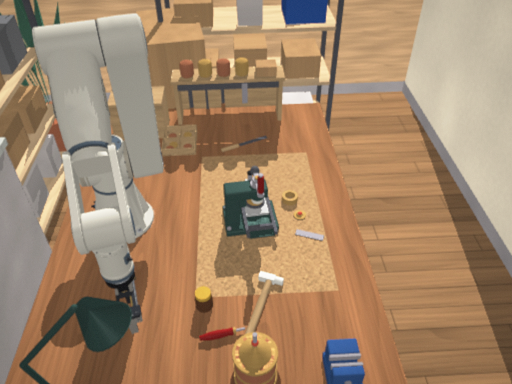

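View pics/wrist0.png

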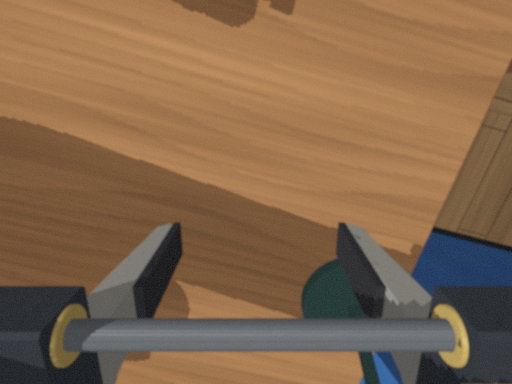

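Run:
```python
import cv2
a=cv2.imread("pics/scene0.png")[150:280,200:340]; cv2.imwrite("pics/sc_z.png",cv2.resize(a,None,fx=5.6,fy=4.6*5.6/5.6 if 0 else 4.6,interpolation=cv2.INTER_CUBIC) if 0 else cv2.resize(a,None,fx=4.6,fy=4.6,interpolation=cv2.INTER_CUBIC))
a=cv2.imread("pics/side0.png")[155:255,205:335]; cv2.imwrite("pics/si_z.png",cv2.resize(a,None,fx=6,fy=6,interpolation=cv2.INTER_CUBIC))
```

```text
(no output)
```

View pics/sc_z.png

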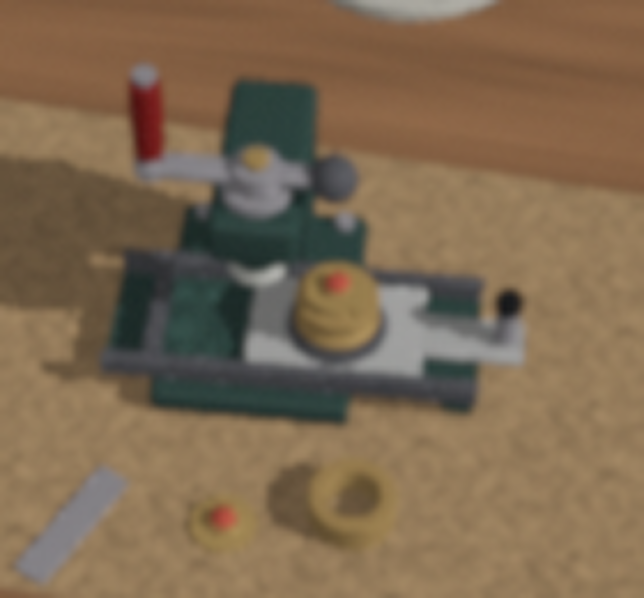

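View pics/si_z.png

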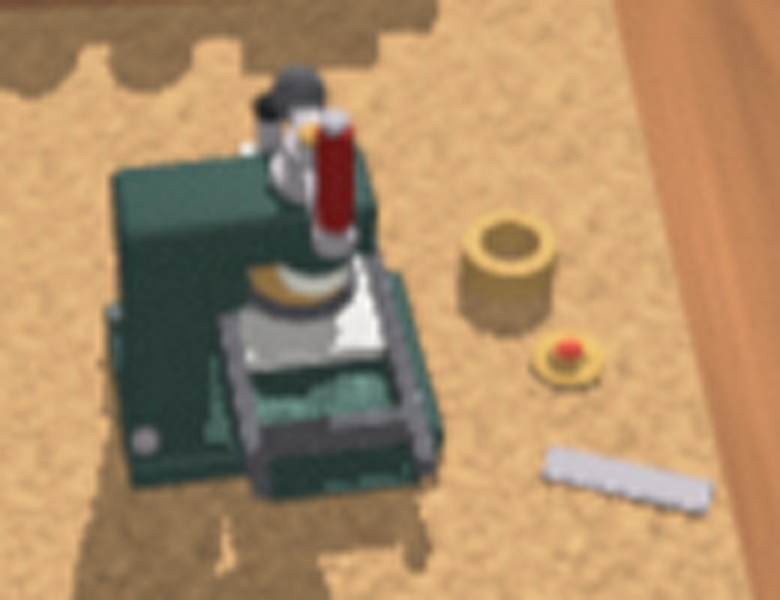

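```bash
cat > h.py <<'E'
from workcell import env, viewer
import cv2, numpy as np
from scipy.optimize import least_squares
from scipy.spatial.transform import Rotation as R
def proj(f,P):
    E=np.array(f["extrinsics"]); p=(np.asarray(P)-E[:3,3])@E[:3,:3]
    return np.array([f["cx"]+f["fx"]*p[0]/p[2], f["cy"]+f["fy"]*p[1]/p[2]])
def snap(n,tag,crop=None,k=4):
    f=viewer.grab_frame(n); a=f["color"][:,:,::-1].copy()
    if crop: r0,r1,c0,c1=crop; a=cv2.resize(a[r0:r1,c0:c1],None,fx=k,fy=k,interpolation=cv2.INTER_CUBIC)
    cv2.imwrite(f"pics/{tag}.png",a); return f
def w(pose,p):
    x,y,a=pose[:3]; c,s=np.cos(a),np.sin(a)
    return np.array([x+c*p[0]-s*p[1],y+s*p[0]+c*p[1],p[2]])
E
python3 - <<'E'
from h import *
fs={n:viewer.grab_frame(n) for n in("scene","side")}
K='knob'
obs=[("scene",(0,-.080,.303),(231.5,166.0)),("scene",(0,-.08,.219),(232.4,184.5)),
("scene",K,(310.9,215.2)),
("scene",(.075,-.08,0),(233,238)),("scene",(.075,.08,0),(275.4,241.3)),
("scene",(-.128,-.035,.188),(251.1,167.8)),("scene",(-.128,.035,.188),(268.5,169.1)),
("side",(0,-.08,.303),(261.2,174.5)),("side",(0,-.08,.219),(260.6,193.5)),
("side",K,(249.5,172.5)),("side",(-.128,-.035,.188),(225.3,194.5)),]
def res(v):
    r=[]
    for n,p,px in obs:
        P=(0,v[3],.088) if p==K else p
        r+=list(proj(fs[n],w(v,P))-px)
    return r
s=least_squares(res,[.45,-.1,0,.2],loss='soft_l1')
print(s.x); 
for o,r in zip(obs,np.round(np.array(res(s.x)).reshape(-1,2),1)): print(o[0],o[1],r)
E
```

```text
[ 0.550506   -0.03004967  0.1055489   0.19784249]
scene (0, -0.08, 0.303) [-0.5 -0.8]
scene (0, -0.08, 0.219) [-0.1 -1.4]
scene knob [-0.3 -1. ]
scene (0.075, -0.08, 0) [-0.8  1.3]
scene (0.075, 0.08, 0) [0.2 1.6]
scene (-0.128, -0.035, 0.188) [-1.1 -2.7]
scene (-0.128, 0.035, 0.188) [ 0.5 -2.7]
side (0, -0.08, 0.303) [ 0.1 -0.9]
side (0, -0.08, 0.219) [ 0.7 -2.1]
side knob [ 0.5 -1.1]
side (-0.128, -0.035, 0.188) [ 0.  -0.9]
```

```bash
cat >> h.py <<'E'
def Rdown(yaw):  # tool z down, tool x at world angle yaw
    c,s=np.cos(yaw),np.sin(yaw)
    return np.array([[c,s,0],[s,-c,0],[0,0,-1.]])
def plan(pos,yaw,n,op,start=None,nd=3):
    st=env.read_state(); p0,R0=(st["tool_pos"],R.from_rotvec(st["orientation"])) if start is None else (np.array(start[0]),R.from_matrix(Rdown(start[1])))
    rv=(R0.inv()*R.from_matrix(Rdown(yaw))).as_rotvec(); out=[]; p,q=p0.copy(),R0
    for i in range(n):
        tgt=p0+(np.array(pos)-p0)*(i+1)/n
        d=np.round(q.inv().apply(tgt-p),nd); t=np.round(rv/n,3)
        out+=list(d)+list(t)+[op]; p=p+q.apply(d); q=q*R.from_rotvec(t)
    print("["+", ".join(f"{v:g}" for v in out)+"]",'max',np.abs(out).max()); return p
POSE=np.array([.5505,-.030,.1055])
E
python3 - <<'E'
from h import *
st=env.read_state()
print(R.from_rotvec(st["orientation"]).as_matrix().round(3).tolist())
p=plan((.28,-.35,.45),np.radians(15)+.7,10,.04)
p2=plan(w(POSE,(0,.23,.40)),np.pi/2+.1055,14,.04,start=((.28,-.35,.45),np.radians(15)+.7))
E
```

```text
[[0.966, 0.259, -0.0], [0.259, -0.966, 0.001], [-0.0, -0.001, -1.0]]
[0.018, -0.021, -0.022, -0, -0, -0.07, 0.04, 0.019, -0.021, -0.023, -0, -0, -0.07, 0.04, 0.021, -0.018, -0.022, -0, -0, -0.07, 0.04, 0.022, -0.017, -0.023, -0, -0, -0.07, 0.04, 0.024, -0.016, -0.022, -0, -0, -0.07, 0.04, 0.024, -0.014, -0.023, -0, -0, -0.07, 0.04, 0.025, -0.012, -0.022, -0, -0, -0.07, 0.04, 0.026, -0.011, -0.023, -0, -0, -0.07, 0.04, 0.027, -0.008, -0.022, -0, -0, -0.07, 0.04, 0.027, -0.007, -0.023, -0, -0, -0.07, 0.04] max 0.07
[0.042, -0.008, 0.004, 0, 0, -0.051, 0.04, 0.043, -0.006, 0.003, 0, 0, -0.051, 0.04, 0.043, -0.003, 0.004, 0, 0, -0.051, 0.04, 0.043, -0.002, 0.003, 0, 0, -0.051, 0.04, 0.042, 0.001, 0.004, 0, 0, -0.051, 0.04, 0.043, 0.003, 0.003, 0, 0, -0.051, 0.04, 0.043, 0.005, 0.004, 0, 0, -0.051, 0.04, 0.042, 0.007, 0.004, 0, 0, -0.051, 0.04, 0.042, 0.009, 0.003, 0, 0, -0.051, 0.04, 0.042, 0.012, 0.004, 0, 0, -0.051, 0.04, 0.04, 0.014, 0.003, 0, 0, -0.051, 0.04, 0.04, 0.015, 0.004, 0, 0, -0.051, 0.04, 0.04, 0.018, 0.003, 0, 0, -0.051, 0.04, 0.038, 0.02, 0.004, 0, 0, -0.051, 0.04] max 0.051
```

Request:
arm_command(
  rows=[0.018,-0.021,-0.022,0,0,-0.07,0,0.019,-0.021,-0.023,0,0,-0.07,0,0.021,-0.018,-0.022,0,0,-0.07,0,0.022,-0.017,-0.023,0,0,-0.07,0,0.024,-0.016,-0.022,0,0,-0.07,0,0.024,-0.014,-0.023,0,0,-0.07,0,0.025,-0.012,-0.022,0,0,-0.07,0,0.026,-0.011,-0.023,0,0,-0.07,0,0.027,-0.008,-0.022,0,0,-0.07,0,0.027,-0.007,-0.023,0,0,-0.07,0],
)

```text
t: 1.25
tool_pos: [0.2805, -0.3488, 0.4515]
orientation: [2.783, 1.457, 0.0]
wrist_force: [-0.3, -0.6, 0.1]
opening: 0.0136
```

Request:
arm_command(
  rows=[0.042,-0.008,0.004,0,0,-0.051,0,0.043,-0.006,0.003,0,0,-0.051,0,0.043,-0.003,0.004,0,0,-0.051,0,0.043,-0.002,0.003,0,0,-0.051,0,0.042,0.001,0.004,0,0,-0.051,0,0.043,0.003,0.003,0,0,-0.051,0,0.043,0.005,0.004,0,0,-0.051,0,0.042,0.007,0.004,0,0,-0.051,0,0.042,0.009,0.003,0,0,-0.051,0,0.042,0.012,0.004,0,0,-0.051,0],
)

```text
t: 2.25
tool_pos: [0.4565, 0.0441, 0.4147]
orientation: [2.326, 2.111, 0.001]
wrist_force: [1.2, -1.3, 0.6]
opening: 0.0005
```

Run:
```python
from h import *
st=env.read_state(); print(st["t"],st["tool_pos"],R.from_rotvec(st["orientation"]).as_matrix().round(3).tolist(),st["wrist_force"])
f=snap("wrist","w1")
print(w(POSE,(0,.198,.088)),proj(f,w(POSE,(0,.198,.09))),proj(f,w(POSE,(0,-.08,.303))))
plan(w(POSE,(0,.23,.30)),np.pi/2+.1055,5,0)
```

```text
2.25 [0.45647937 0.04413511 0.41470187] [[0.096, 0.995, 0.001], [0.995, -0.096, -0.0], [-0.0, 0.001, -1.0]] [ 1.22995811 -1.26593291  0.56642599]
[0.52964973 0.16689913 0.088     ] [302.33631557  54.81434958] [372.82468843 318.95808265]
[0.031, 0.011, 0.023, 0, -0.001, -0.039, 0, 0.031, 0.012, 0.023, 0, -0.001, -0.039, 0, 0.03, 0.013, 0.022, 0, -0.001, -0.039, 0, 0.029, 0.014, 0.023, 0, -0.001, -0.039, 0, 0.029, 0.016, 0.023, 0, -0.001, -0.039, 0] max 0.039
```

View pics/w1.png

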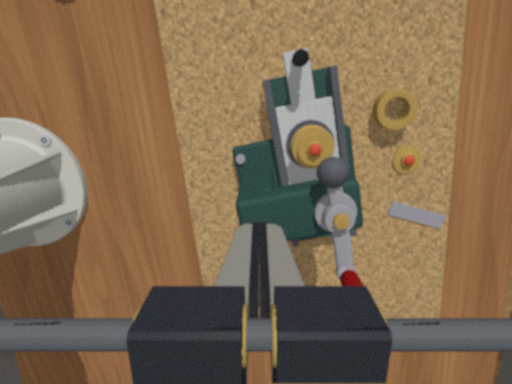

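Request:
arm_command(
  rows=[0.031,0.011,0.023,0,0,-0.039,0,0.031,0.012,0.023,0,0,-0.039,0,0.03,0.013,0.022,0,0,-0.039,0,0.029,0.014,0.023,0,0,-0.039,0,0.029,0.016,0.023,0,0,-0.039,0,0,0,0,0,0,0,0,0,0,0,0,0,0,0],
)

```text
t: 3.0
tool_pos: [0.525, 0.1912, 0.2999]
orientation: [-2.111, -2.326, 0.003]
wrist_force: [0.1, -0.5, -0.6]
opening: 0.0005
```

Run:
```python
from h import *
st=env.read_state(); print(st["t"],st["tool_pos"],R.from_rotvec(st["orientation"]).as_matrix().round(3).tolist(),st["wrist_force"])
f=snap("wrist","w2")
print(proj(f,w(POSE,(0,.198,.09))),proj(f,w(POSE,(0,0,.235))))
snap("scene","s2",(150,280,200,340),4.6)
```

```text
3.0 [0.52504852 0.19116837 0.29993445] [[-0.097, 0.995, -0.002], [0.995, 0.097, -0.001], [-0.001, -0.002, -1.0]] [ 0.05277286 -0.45635237 -0.55572297]
[261.79750905 181.84239551] [264.02936865 421.07093946]
```

View pics/w2.png

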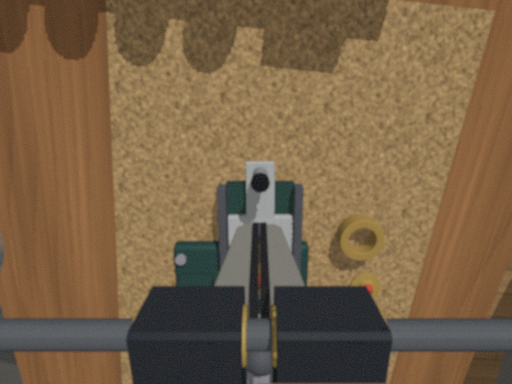

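View pics/s2.png

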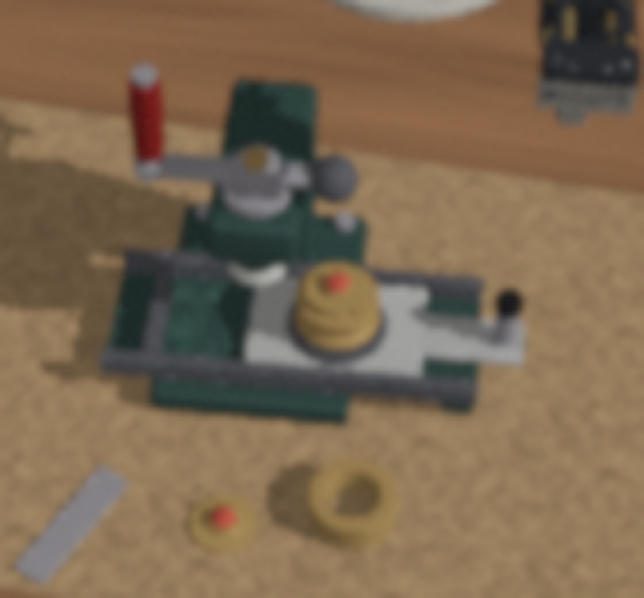

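Request:
arm_command(
  rows=[0.013,0.001,0.034,0,0,0,0,0,0,0.04,0,0,0,0,0,0,0.04,0,0,0,0,0,0,0.04,0,0,0,0,0,0,0.04,0,0,0,0,0,0,0.04,0,0,0,0,0,0,0,0,0,0,0,0,0,0,0,0,0,0],
)

```text
t: 3.9
tool_pos: [0.5257, 0.2036, 0.0679]
orientation: [2.113, 2.324, 0.0]
wrist_force: [0.6, 0.5, 0.3]
opening: 0.0006
```

```bash
cat >> h.py <<'E'
def topress(p,pose=POSE):
    d=np.array(p[:2])-pose[:2]; c,s=np.cos(pose[2]),np.sin(pose[2])
    return np.array([c*d[0]+s*d[1],-s*d[0]+c*d[1],p[2]])
E
python3 - <<'E'
from h import *
st=env.read_state(); print(topress(st["tool_pos"]),st["wrist_force"])
snap("scene","s3",(150,280,200,340),4.6)
E
```

```text
[-6.83682151e-05  2.34925592e-01  6.78515005e-02] [0.57940467 0.47936127 0.26595151]
```

View pics/s3.png

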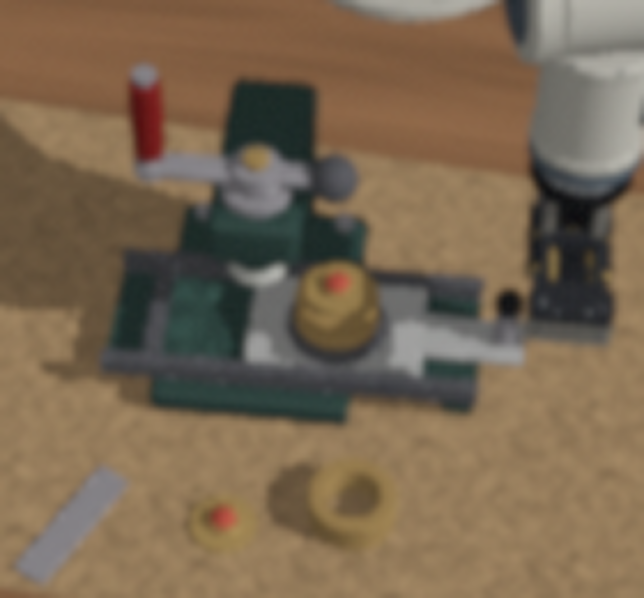

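The fingers stand just beyond the post (post at crop 508,310, fingertips around 570,330). Push now.

Request:
arm_command(
  rows=[-0.01,0,0,0,0,0,0,-0.01,0,0,0,0,0,0,-0.01,0,0,0,0,0,0,-0.01,0,0,0,0,0,0,-0.01,0,0,0,0,0,0,-0.01,0,0,0,0,0,0,-0.008,0,0,0,0,0,0],
)

```text
t: 4.65
tool_pos: [0.5324, 0.1357, 0.067]
orientation: [2.112, 2.325, 0.002]
wrist_force: [2.1, 5.1, 3.2]
opening: 0.0003
```

Request:
arm_command(
  rows=[-0.002,0,0,0,0,0,0,-0.002,0,0,0,0,0,0,-0.002,0,0,0,0,0,0],
)

```text
t: 4.95
tool_pos: [0.5322, 0.1306, 0.0666]
orientation: [-2.112, -2.325, 0.0]
wrist_force: [-1.1, 3.8, 3.2]
opening: 0.0005
```

Request:
arm_command(
  rows=[-0.002,0,0,0,0,0,0,-0.002,0,0,0,0,0,0],
)

```text
t: 5.15
tool_pos: [0.5326, 0.1266, 0.0666]
orientation: [-2.112, -2.326, 0.0]
wrist_force: [0.9, 3.6, 2.7]
opening: 0.0004
```

Request:
arm_command(
  rows=[-0.002,0,0,0,0,0,0],
)

```text
t: 5.25
tool_pos: [0.5329, 0.1246, 0.0666]
orientation: [-2.112, -2.326, 0.0]
wrist_force: [-0.4, 4.2, 3.3]
opening: 0.0007
```

Request:
arm_command(
  rows=[-0.002,0,0,0,0,0,0],
)

```text
t: 5.35
tool_pos: [0.533, 0.1233, 0.0666]
orientation: [-2.112, -2.324, -0.001]
wrist_force: [-3.4, 19.9, 3.3]
opening: 0.0006
```

Request:
arm_command(
  rows=[-0.001,0,0,0,0,0,0,0,0,0,0,0,0,0,0,0,0,0,0,0,0],
)

```text
t: 5.65
tool_pos: [0.533, 0.1234, 0.0667]
orientation: [-2.112, -2.323, -0.003]
wrist_force: [-1.8, 16.3, 2.6]
opening: 0.0003
```

Run:
```python
from h import *
st=env.read_state(); print(topress(st["tool_pos"]),st["wrist_force"])
snap("scene","s4",(150,280,200,340),4.6)
```

```text
[-0.00126284  0.15438169  0.066655  ] [-1.79712168 16.29739667  2.63939247]
```

View pics/s4.png

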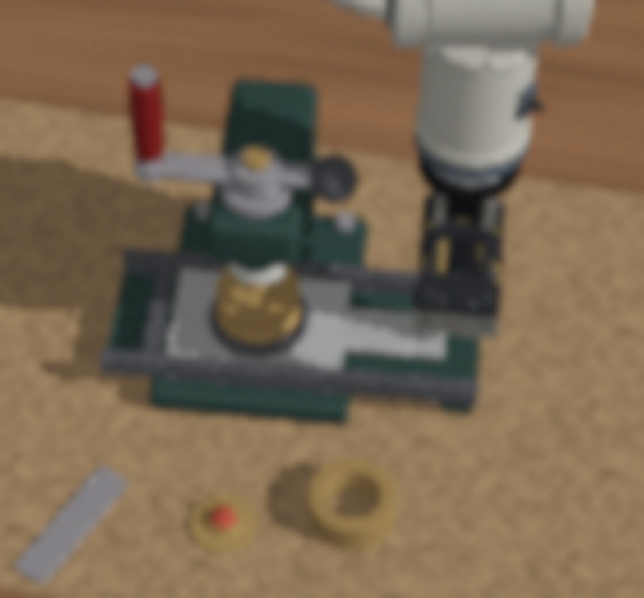

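Request:
arm_command(
  rows=[0.02,0,-0.01,0,0,0,0,0,0,-0.045,0,0,0,0.0919,0,0,-0.045,0,0,0,0.0919,0,0,-0.045,0,0,0,0.0919,0,0,-0.045,0,0,0,0.0919,0,0,-0.045,0,0,0,0.0919,0,0,-0.045,0,0,0,0.0919,-0.03,0,-0.035,0,0,0,0.0919,-0.04,0,-0.01,0,0,0,0.0919,-0.04,0,-0.008,0,0,0,0.0919],
)

```text
t: 6.7
tool_pos: [0.5416, 0.0303, 0.4006]
orientation: [2.11, 2.326, -0.001]
wrist_force: [0.6, -0.3, -0.5]
opening: 0.0704
```

Request:
arm_command(
  rows=[-0.04,0,0,0,0,0,0.0919,-0.04,0,0,0,0,0,0.0919,-0.04,0,0,0,0,0,0.0919,-0.024,0.001,0,0,0,0,0.0919,0,0,0,0,0,0,0.0919,0,0,0,0,0,0,0.0919],
)

```text
t: 7.3
tool_pos: [0.556, -0.1117, 0.3988]
orientation: [-2.113, -2.323, 0.002]
wrist_force: [-0.4, 0.8, -0.2]
opening: 0.0921
```

Run:
```python
from h import *
st=env.read_state(); print(st["t"],topress(st["tool_pos"]),R.from_rotvec(st["orientation"]).as_matrix().round(3).tolist(),st["wrist_force"],st["opening"])
f=snap("wrist","w5")
for z in(.303,.219): print(proj(f,w(POSE,(0,-.08,z))))
print(proj(f,w(POSE,(0,0,.235))),proj(f,w(POSE,(0,.135,.09))))
f=snap("scene","s5",(150,280,200,340),4.6)
print((proj(f,w(POSE,(0,.135,.09)))-[200,150])*4.6)
```

```text
7.3 [-0.0031778  -0.08182273  0.39882195] [[-0.094, 0.996, -0.002], [0.996, 0.094, 0.0], [0.0, -0.002, -1.0]] [-0.39477595  0.7627294  -0.19181536] 0.09205627396078549
[263.93283674 190.13924872]
[262.88971713 166.69339254]
[262.49909539  90.82249118] [260.68749054 -19.64325561]
[428.46655754 287.45567436]
```

View pics/w5.png

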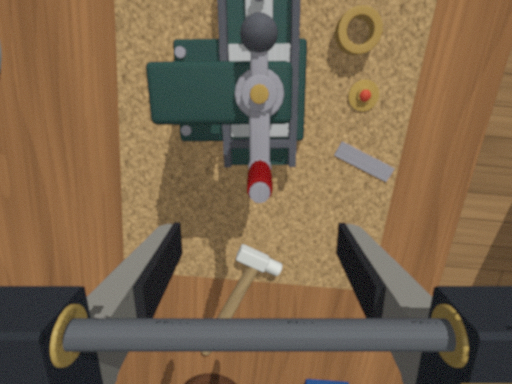

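View pics/s5.png

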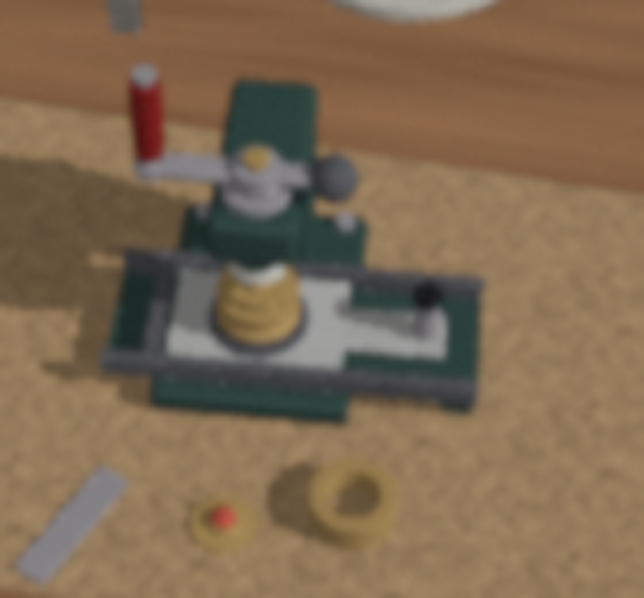

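Request:
arm_command(
  rows=[0,0,0.04,0,0,0,0.0919,0,0,0.04,0,0,0,0.0919,0,0,0.04,0,0,0,0.0919,0,0,0.029,0,0,0,0.0919,0,0,0,0,0,0,0.0919],
)

```text
t: 7.9
tool_pos: [0.554, -0.1095, 0.2467]
orientation: [-2.106, -2.323, 0.006]
wrist_force: [-0.9, -0.8, -0.1]
opening: 0.092
```

```bash
sed -i 's/^POSE=.*/POSE=np.array([.5505,-.030,.1055]); POSE[:2]=w(POSE,(-.003,-.0022,0))[:2]/' h.py
python3 - <<'E'
from h import *
st=env.read_state(); print(POSE,st["t"],topress(st["tool_pos"]),st["wrist_force"],st["opening"])
f=snap("wrist","w6")
snap("side","si6",(130,255,205,335),4.6)
E
```

```text
[ 0.54774835 -0.03250368  0.1055    ] 7.9 [-0.00191341 -0.07727027  0.24674817] [-0.87263866 -0.75564364 -0.05081244] 0.09195959874153228
```

View pics/w6.png

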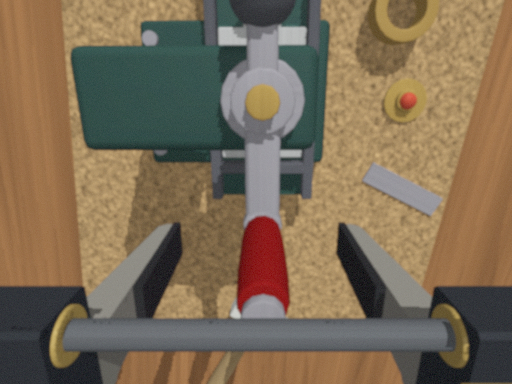

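View pics/si6.png

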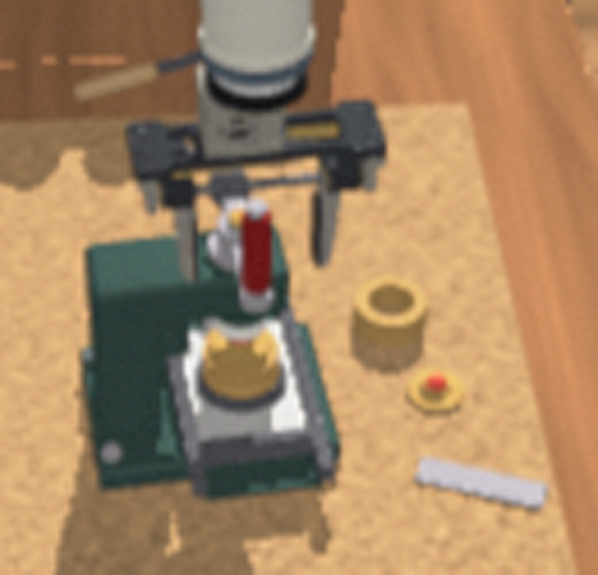

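Run:
```python
from h import *
st=env.read_state(); print(topress(st["tool_pos"]))
f=viewer.grab_frame("wrist"); print(np.array(f["extrinsics"])[:3,3])
for dy in(-.003,0,.003):
  print(dy,[proj(f,w(POSE,(0,-.08+dy,z))).round(1).tolist() for z in(.212,.219,.293,.303)], proj(f,w(POSE,(0,0+dy,.235))).round(1))
for tx in(-.01,0,.01): 
  Rm=R.from_rotvec(st["orientation"]); print(proj(f,st["tool_pos"]+Rm.apply([tx,-.046,.011])).round(1))
```

```text
[ 0.00076809 -0.07845164  0.25123399]
[ 0.54759161 -0.02669871  0.41064278]
-0.003 [[259.2, 224.5], [259.3, 228.8], [259.4, 300.5], [259.5, 316.1]] [258.2 105.3]
0 [[259.2, 220.4], [259.2, 224.7], [259.4, 294.6], [259.4, 310.0]] [258.1  99.5]
0.003 [[259.2, 216.3], [259.2, 220.5], [259.3, 288.7], [259.4, 303.7]] [258.1  93.7]
[184.1 252. ]
[182.9 237. ]
[181.7 221.4]
```

Run:
```python
from h import *
f=snap("wrist","w7")
st=env.read_state(); print(topress(st["tool_pos"]), st["dq"].round(3))
for dx in(0,.003):
  print([proj(f,w(POSE,(dx,-.08,z))).round(1).tolist() for z in(.212,.219,.293,.303)], proj(f,w(POSE,(dx,0,.235))).round(1))
```

```text
[ 0.00171563 -0.07914666  0.25272112] [-0.005 -0.006 -0.001 -0.001 -0.005 -0.001]
[[258.1, 219.3], [258.1, 223.5], [258.0, 292.5], [258.0, 307.6]] [256.7  98.7]
[[262.5, 219.2], [262.6, 223.4], [264.9, 292.4], [265.3, 307.5]] [262.3  98.7]
```

View pics/w7.png

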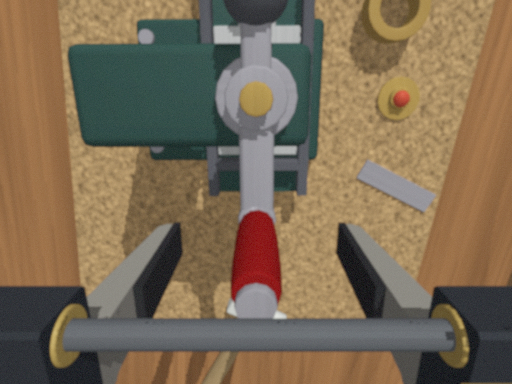

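Request:
arm_command(
  rows=[-0.001,-0.002,0.002,0,0,0,0.0919,0,0,0,0,0,0,0.015,0,0,0,0,0,0,0.015,0,0,0,0,0,0,0.015,0,0,0,0,0,0,0.015,0,0,0,0,0,0,0.015,0,0,0,0,0,0,0.015],
)

```text
t: 8.8
tool_pos: [0.5547, -0.1125, 0.2486]
orientation: [-2.112, -2.325, 0.0]
wrist_force: [-0.1, 0.2, -0.3]
opening: 0.0457
```

Run:
```python
from h import *
st=env.read_state(); print(st["t"],topress(st["tool_pos"]),st["wrist_force"],st["opening"],R.from_rotvec(st["orientation"]).as_matrix().round(3).tolist())
```

```text
8.8 [-0.00149466 -0.08028756  0.24856824] [-0.14505576  0.24194296 -0.31204374] 0.045689957205664225 [[-0.096, 0.995, -0.0], [0.995, 0.096, -0.0], [-0.0, -0.0, -1.0]]
```

Request:
arm_command(
  rows=[0,0,0,0,0,0,0.015,0,0,0,0,0,0,0.015,0,0,0,0,0,0,0.015,0,0,0,0,0,0,0.015,0,0,0,0,0,0,0.015],
)

```text
t: 9.3
tool_pos: [0.5549, -0.1125, 0.2486]
orientation: [2.112, 2.325, 0.0]
wrist_force: [0.9, 0.6, -1.4]
opening: 0.0242
```

```bash
cat >> h.py <<'E'
def ang(p): 
    q=topress(p); return np.arctan2(-q[0],-q[1]), np.hypot(q[0],q[1])   # crank angle (cw from -y)
def stat():
    st=env.read_state(); a,r=ang(st["tool_pos"]); F=st["wrist_force"]
    c,s=np.cos(POSE[2]),np.sin(POSE[2]); Fp=np.array([c*F[0]+s*F[1],-s*F[0]+c*F[1]])
    t=np.array([-np.cos(a),np.sin(a)]); rad=np.array([-np.sin(a),-np.cos(a)])
    print("t",round(st["t"],2),"ang",round(a,3),"r",round(r*1e3,1),"z",round(st["tool_pos"][2],4),"Ftan_resist",round(-Fp@t,2),"Frad",round(Fp@rad,2),"Fz",round(F[2],2),"op",round(st["opening"],4))
E
python3 - <<'E'
from h import *
stat()
st=env.read_state(); print(topress(st["tool_pos"]))
# rows per 0.2 rad, tool x = +y', tool y = +x'
a=0
for i in range(32):
    b=a+.2; d=.08*np.array([-np.cos(b)+np.cos(a), -np.sin(b)+np.sin(a)]) # dy', dx'
    print(i,round(b,1),(d*1e3).round(1)); a=b
E
```

```text
t 9.3 ang 0.016 r 80.3 z 0.2486 Ftan_resist 0.94 Frad -0.47 Fz -1.37 op 0.0242
[-0.00127377 -0.08028319  0.24862648]
0 0.2 [  1.6 -15.9]
1 0.4 [  4.7 -15.3]
2 0.6 [  7.7 -14. ]
3 0.8 [ 10.3 -12.2]
4 1.0 [12.5 -9.9]
5 1.2 [14.2 -7.2]
6 1.4 [15.4 -4.3]
7 1.6 [15.9 -1.1]
8 1.8 [15.8  2.1]
9 2.0 [15.1  5.2]
10 2.2 [13.8  8.1]
11 2.4 [11.9 10.6]
12 2.6 [ 9.6 12.8]
13 2.8 [ 6.8 14.4]
14 3.0 [ 3.8 15.5]
15 3.2 [ 0.7 16. ]
16 3.4 [-2.5 15.8]
17 3.6 [-5.6 15. ]
18 3.8 [-8.5 13.5]
19 4.0 [-11.   11.6]
20 4.2 [-13.1   9.2]
21 4.4 [-14.6   6.4]
22 4.6 [-15.6   3.4]
23 4.8 [-16.    0.2]
24 5.0 [-15.7  -3. ]
25 5.2 [-14.8  -6. ]
26 5.4 [-13.3  -8.9]
27 5.6 [-11.3 -11.3]
28 5.8 [ -8.8 -13.3]
29 6.0 [ -6.  -14.8]
30 6.2 [ -2.9 -15.7]
31 6.4 [  0.3 -16. ]
```

Request:
arm_command(
  rows=[0.0016,-0.0159,0,0,0,0,0.015,0.0047,-0.0153,0,0,0,0,0.015,0.0077,-0.014,0,0,0,0,0.015,0.0103,-0.0122,0,0,0,0,0.015,0.0125,-0.0099,0,0,0,0,0.015],
)

```text
t: 9.8
tool_pos: [0.4846, -0.0816, 0.2486]
orientation: [2.112, 2.324, 0.003]
wrist_force: [10.8, 5.6, -7.6]
opening: 0.0239
```

```bash
python3 -c "from h import *; stat()"
```

```text
t 9.8 ang 1.016 r 80.0 z 0.2486 Ftan_resist 2.24 Frad -11.94 Fz -7.59 op 0.0239
```

Request:
arm_command(
  rows=[0,0,0,0,0,0,0.015,0,0,0,0,0,0,0.015],
)

```text
t: 10.0
tool_pos: [0.4845, -0.0814, 0.2486]
orientation: [2.111, 2.326, 0.003]
wrist_force: [4.6, 3.0, -4.0]
opening: 0.0236
```

```bash
python3 -c "from h import *; stat()"
```

```text
t 10.0 ang 1.018 r 79.9 z 0.2486 Ftan_resist 0.48 Frad -5.46 Fz -4.02 op 0.0236
```

```bash
cat >> h.py <<'E'
def arc(n,da,r,first=0.,cx=0.,cy=0.,a0=None,nd=4):
    """rows from current pose: n rows of da rad to circle radius r (mm) centre offset cx,cy (mm)"""
    st=env.read_state(); q=topress(st["tool_pos"])[:2]; c=np.array([cx,cy])/1e3
    a=np.arctan2(-(q-c)[0],-(q-c)[1]); 
    for i in range(n):
        a+=da; t=c+r/1e3*np.array([-np.sin(a),-np.cos(a)])
        d=np.round(t-q,nd); q=q+d
        print(f"{d[1]:g}, {d[0]:g}, 0, 0, 0, 0, 0.015,",end=" ")
    print("\nend",a)
E
python3 -c "
from h import *
arc(6,.2,79)"
```

```text
0.0147, -0.0061, 0, 0, 0, 0, 0.015, 0.0152, -0.004, 0, 0, 0, 0, 0.015, 0.0158, -0.0008, 0, 0, 0, 0, 0.015, 0.0156, 0.0023, 0, 0, 0, 0, 0.015, 0.0148, 0.0054, 0, 0, 0, 0, 0.015, 0.0135, 0.0082, 0, 0, 0, 0, 0.015, 
end 2.2183992187918133
```

Request:
arm_command(
  rows=[0.0147,-0.0061,0,0,0,0,0.015,0.0152,-0.004,0,0,0,0,0.015,0.0158,-0.0008,0,0,0,0,0.015,0.0156,0.0023,0,0,0,0,0.015,0.0148,0.0054,0,0,0,0,0.015,0.0135,0.0082,0,0,0,0,0.015],
)

```text
t: 10.6
tool_pos: [0.4795, 0.0085, 0.2486]
orientation: [-2.111, -2.325, 0.002]
wrist_force: [0.0, -3.8, -1.5]
opening: 0.0241
```

```bash
python3 -c "
from h import *
stat();arc(5,.2,79.5)"
```

```text
t 10.6 ang 2.218 r 79.6 z 0.2486 Ftan_resist 3.21 Frad -1.98 Fz -1.45 op 0.0241
0.0116, 0.0109, 0, 0, 0, 0, 0.015, 0.0093, 0.0129, 0, 0, 0, 0, 0.015, 0.0065, 0.0144, 0, 0, 0, 0, 0.015, 0.0035, 0.0155, 0, 0, 0, 0, 0.015, 0.0004, 0.0159, 0, 0, 0, 0, 0.015, 
end 3.2180402185956902
```

Request:
arm_command(
  rows=[0.0116,0.0109,0,0,0,0,0.015,0.0093,0.0129,0,0,0,0,0.015,0.0065,0.0144,0,0,0,0,0.015,0.0035,0.0155,0,0,0,0,0.015,0.0004,0.0159,0,0,0,0,0.015],
)

```text
t: 11.1
tool_pos: [0.5473, 0.0473, 0.2485]
orientation: [-2.11, -2.325, -0.001]
wrist_force: [-2.7, -0.4, 2.5]
opening: 0.0242
```

```bash
python3 -c "
from h import *
stat();arc(3,.2,79.5);arc(3,.2,80)"
```

```text
t 11.1 ang -3.042 r 79.8 z 0.2485 Ftan_resist 2.66 Frad -0.43 Fz 2.52 op 0.0242
-0.0034, 0.0155, 0, 0, 0, 0, 0.015, -0.0062, 0.0147, 0, 0, 0, 0, 0.015, -0.009, 0.0131, 0, 0, 0, 0, 0.015, 
end -2.4415958468342045
-0.0029, 0.0157, 0, 0, 0, 0, 0.015, -0.0063, 0.0147, 0, 0, 0, 0, 0.015, -0.009, 0.0132, 0, 0, 0, 0, 0.015, 
end -2.4415958468342045
```

Request:
arm_command(
  rows=[-0.0032,0.0156,0,0,0,0,0.015,-0.0062,0.0147,0,0,0,0,0.015,-0.009,0.0131,0,0,0,0,0.015],
)

```text
t: 11.4
tool_pos: [0.5934, 0.0332, 0.2486]
orientation: [-2.111, -2.325, -0.004]
wrist_force: [-0.9, 3.9, 2.4]
opening: 0.0239
```

```bash
python3 -c "
from h import *
stat();arc(4,.1,79.8)"
```

```text
t 11.4 ang -2.429 r 80.0 z 0.2486 Ftan_resist 3.01 Frad 2.68 Fz 2.38 op 0.0239
-0.0057, 0.0056, 0, 0, 0, 0, 0.015, -0.006, 0.0052, 0, 0, 0, 0, 0.015, -0.0066, 0.0046, 0, 0, 0, 0, 0.015, -0.0069, 0.0039, 0, 0, 0, 0, 0.015, 
end -2.0291673241594106
```

Request:
arm_command(
  rows=[-0.0055,0.0058,0,0,0,0,0.015,-0.006,0.0052,0,0,0,0,0.015,-0.0066,0.0046,0,0,0,0,0.015,-0.0069,0.0039,0,0,0,0,0.015],
)

```text
t: 11.8
tool_pos: [0.6157, 0.0098, 0.2486]
orientation: [2.112, 2.325, 0.006]
wrist_force: [5.0, 6.0, -2.4]
opening: 0.0237
```

```bash
python3 -c "
from h import *
stat();arc(4,.1,80.4)"
```

```text
t 11.8 ang -2.022 r 80.1 z 0.2486 Ftan_resist 2.44 Frad 7.42 Fz -2.38 op 0.0237
-0.0073, 0.0034, 0, 0, 0, 0, 0.015, -0.0076, 0.0024, 0, 0, 0, 0, 0.015, -0.0079, 0.0016, 0, 0, 0, 0, 0.015, -0.008, 0.0008, 0, 0, 0, 0, 0.015, 
end -1.6218977861774304
```

```bash
python3 -c "
from h import *
arc(4,.1,80,cx=1.2)"
```

```text
-0.0069, 0.0041, 0, 0, 0, 0, 0.015, -0.0076, 0.0024, 0, 0, 0, 0, 0.015, -0.0078, 0.0016, 0, 0, 0, 0, 0.015, -0.008, 0.0009, 0, 0, 0, 0, 0.015, 
end -1.6285209270370578
```

Request:
arm_command(
  rows=[-0.0069,0.0041,0,0,0,0,0.015,-0.0076,0.0024,0,0,0,0,0.015,-0.0078,0.0016,0,0,0,0,0.015,-0.008,0.0009,0,0,0,0,0.015],
)

```text
t: 12.2
tool_pos: [0.6271, -0.0206, 0.2486]
orientation: [2.111, 2.325, 0.004]
wrist_force: [4.5, 3.7, -0.5]
opening: 0.024
```

```bash
python3 -c "
from h import *
stat();arc(4,.1,80,cx=1.5)"
```

```text
t 12.2 ang -1.614 r 80.3 z 0.2486 Ftan_resist 2.96 Frad 4.98 Fz -0.47 op 0.024
-0.0079, 0.0012, 0, 0, 0, 0, 0.015, -0.008, -0.0009, 0, 0, 0, 0, 0.015, -0.0078, -0.0016, 0, 0, 0, 0, 0.015, -0.0076, -0.0024, 0, 0, 0, 0, 0.015, 
end -1.2145569937535294
```

Request:
arm_command(
  rows=[-0.0079,0.0012,0,0,0,0,0.015,-0.008,-0.0009,0,0,0,0,0.015,-0.0078,-0.0016,0,0,0,0,0.015,-0.0076,-0.0024,0,0,0,0,0.015],
)

```text
t: 12.6
tool_pos: [0.6254, -0.0534, 0.2486]
orientation: [2.112, 2.325, 0.001]
wrist_force: [4.5, 2.4, -0.7]
opening: 0.0241
```

```bash
python3 -c "
from h import *
stat();arc(4,.1,80,cx=1.5)"
```

```text
t 12.6 ang -1.202 r 80.4 z 0.2486 Ftan_resist 3.52 Frad 3.71 Fz -0.69 op 0.0241
-0.0076, -0.0024, 0, 0, 0, 0, 0.015, -0.007, -0.004, 0, 0, 0, 0, 0.015, -0.0064, -0.0047, 0, 0, 0, 0, 0.015, -0.006, -0.0053, 0, 0, 0, 0, 0.015, 
end -0.7952997366282474
```

Request:
arm_command(
  rows=[-0.0075,-0.0024,0,0,0,0,0.015,-0.007,-0.004,0,0,0,0,0.015,-0.0064,-0.0047,0,0,0,0,0.015,-0.006,-0.0053,0,0,0,0,0.015],
)

```text
t: 13.0
tool_pos: [0.6114, -0.0816, 0.2486]
orientation: [2.112, 2.324, 0.002]
wrist_force: [6.3, 2.7, -2.4]
opening: 0.0241
```

```bash
python3 -c "
from h import *
stat();arc(4,.1,80,cx=1.5)"
```

```text
t 13.0 ang -0.808 r 80.4 z 0.2486 Ftan_resist 6.03 Frad 3.33 Fz -2.41 op 0.0241
-0.0059, -0.0054, 0, 0, 0, 0, 0.015, -0.0048, -0.0064, 0, 0, 0, 0, 0.015, -0.0041, -0.0068, 0, 0, 0, 0, 0.015, -0.0035, -0.0073, 0, 0, 0, 0, 0.015, 
end -0.3949505010243215
```

Request:
arm_command(
  rows=[-0.0056,-0.0055,0,0,0,0,0.015,-0.0048,-0.0064,0,0,0,0,0.015,-0.0041,-0.0068,0,0,0,0,0.015,0,0,0,0,0,0,0.015],
)

```text
t: 13.4
tool_pos: [0.5937, -0.0985, 0.2486]
orientation: [2.112, 2.324, 0.0]
wrist_force: [5.5, -0.8, -3.1]
opening: 0.0242
```

```bash
python3 -c "
from h import *
stat();arc(4,.1,80,cx=1.5)"
```

```text
t 13.4 ang -0.503 r 80.4 z 0.2486 Ftan_resist 4.05 Frad 3.75 Fz -3.13 op 0.0242
-0.0036, -0.0071, 0, 0, 0, 0, 0.015, -0.0027, -0.0076, 0, 0, 0, 0, 0.015, -0.0019, -0.0077, 0, 0, 0, 0, 0.015, -0.001, -0.008, 0, 0, 0, 0, 0.015, 
end -0.08623337645182166
```

Request:
arm_command(
  rows=[-0.0036,-0.0071,0,0,0,0,0.015,-0.0027,-0.0076,0,0,0,0,0.015,-0.0019,-0.0077,0,0,0,0,0.015],
)

```text
t: 13.7
tool_pos: [0.5729, -0.1088, 0.2486]
orientation: [2.111, 2.323, 0.001]
wrist_force: [8.6, -1.1, -3.3]
opening: 0.0239
```

```bash
python3 -c "
from h import *
stat();arc(8,.05,80,cx=1.5)"
```

```text
t 13.7 ang -0.213 r 80.3 z 0.2486 Ftan_resist 7.81 Frad 3.77 Fz -3.31 op 0.0239
-0.0007, -0.0039, 0, 0, 0, 0, 0.015, -0.0004, -0.004, 0, 0, 0, 0, 0.015, -0.0003, -0.004, 0, 0, 0, 0, 0.015, -0.0001, -0.004, 0, 0, 0, 0, 0.015, 0.0001, -0.004, 0, 0, 0, 0, 0.015, 0.0004, -0.004, 0, 0, 0, 0, 0.015, 0.0005, -0.004, 0, 0, 0, 0, 0.015, 0.0007, -0.0039, 0, 0, 0, 0, 0.015, 
end 0.20578457931973376
```

Request:
arm_command(
  rows=[-0.0007,-0.0039,0,0,0,0,0.015,-0.0004,-0.004,0,0,0,0,0.015],
)

```text
t: 13.9
tool_pos: [0.565, -0.1109, 0.2487]
orientation: [2.111, 2.323, 0.0]
wrist_force: [8.2, -3.7, -5.0]
opening: 0.0235
```

```bash
python3 -c "
from h import *
stat()"
```

```text
t 13.9 ang -0.111 r 80.3 z 0.2487 Ftan_resist 7.17 Frad 5.35 Fz -4.99 op 0.0235
```

Request:
arm_command(
  rows=[-0.0003,-0.004,0,0,0,0,0.015,-0.0001,-0.004,0,0,0,0,0.015],
)

```text
t: 14.1
tool_pos: [0.5571, -0.1122, 0.2487]
orientation: [2.11, 2.323, -0.0]
wrist_force: [6.9, -4.2, -4.8]
opening: 0.0239
```

```bash
python3 -c "
from h import *
stat()"
```

```text
t 14.1 ang -0.012 r 80.2 z 0.2487 Ftan_resist 6.4 Frad 4.96 Fz -4.81 op 0.0239
```

Request:
arm_command(
  rows=[-0.0003,-0.004,0,0,0,0,0.015,0,-0.004,0,0,0,0,0.015],
)

```text
t: 14.3
tool_pos: [0.549, -0.1128, 0.2486]
orientation: [2.111, 2.324, 0.0]
wrist_force: [8.0, -0.9, -4.2]
opening: 0.0244
```

```bash
python3 -c "
from h import *
stat()"
```

```text
t 14.3 ang 0.089 r 80.3 z 0.2486 Ftan_resist 8.03 Frad 1.03 Fz -4.15 op 0.0244
```

Request:
arm_command(
  rows=[0.0005,-0.004,0,0,0,0,0.015],
)

```text
t: 14.4
tool_pos: [0.545, -0.1127, 0.2486]
orientation: [2.111, 2.324, 0.0]
wrist_force: [6.8, -2.0, -3.9]
opening: 0.0237
```

Request:
arm_command(
  rows=[0.0007,-0.004,0,0,0,0,0.015],
)

```text
t: 14.5
tool_pos: [0.5409, -0.1124, 0.2486]
orientation: [2.111, 2.324, 0.0]
wrist_force: [6.4, -2.0, -4.3]
opening: 0.0242
```

```bash
python3 -c "
from h import *
stat()
arc(8,.05,80,cx=1.5,cy=-.5)"
```

```text
t 14.5 ang 0.191 r 80.2 z 0.2486 Ftan_resist 6.59 Frad 1.44 Fz -4.35 op 0.0242
0.001, -0.0039, 0, 0, 0, 0, 0.015, 0.0011, -0.0038, 0, 0, 0, 0, 0.015, 0.0013, -0.0038, 0, 0, 0, 0, 0.015, 0.0015, -0.0037, 0, 0, 0, 0, 0.015, 0.0017, -0.0036, 0, 0, 0, 0, 0.015, 0.0019, -0.0036, 0, 0, 0, 0, 0.015, 0.002, -0.0034, 0, 0, 0, 0, 0.015, 0.0022, -0.0033, 0, 0, 0, 0, 0.015, 
end 0.6101444932132609
```

Angle about 6.47, still sliding at ~6.6 N. Continue in single 4 mm steps.

Request:
arm_command(
  rows=[0.001,-0.0039,0,0,0,0,0.015],
)

```text
t: 14.6
tool_pos: [0.5369, -0.1119, 0.2486]
orientation: [2.111, 2.324, -0.0]
wrist_force: [6.6, -2.7, -4.9]
opening: 0.0237
```

Request:
arm_command(
  rows=[0.0011,-0.0038,0,0,0,0,0.015],
)

```text
t: 14.7
tool_pos: [0.533, -0.1113, 0.2486]
orientation: [2.111, 2.323, -0.001]
wrist_force: [6.1, -3.5, -3.6]
opening: 0.0235
```

```bash
python3 -c "
from h import *
stat()"
```

```text
t 14.7 ang 0.291 r 80.2 z 0.2486 Ftan_resist 6.59 Frad 2.3 Fz -3.62 op 0.0235
```

Request:
arm_command(
  rows=[0.0013,-0.0038,0,0,0,0,0.015],
)

```text
t: 14.8
tool_pos: [0.529, -0.1104, 0.2486]
orientation: [2.111, 2.324, -0.001]
wrist_force: [5.5, -3.7, -4.2]
opening: 0.0234
```

```bash
python3 -c "
from h import *
stat()"
```

```text
t 14.8 ang 0.341 r 80.1 z 0.2486 Ftan_resist 6.21 Frad 2.33 Fz -4.16 op 0.0234
```

Request:
arm_command(
  rows=[0.0014,-0.0037,0,0,0,0,0.015],
)

```text
t: 14.9
tool_pos: [0.5252, -0.1094, 0.2487]
orientation: [2.111, 2.324, -0.001]
wrist_force: [6.8, -3.5, -3.5]
opening: 0.0238
```

```bash
python3 -c "
from h import *
stat()"
```

```text
t 14.9 ang 0.391 r 80.1 z 0.2487 Ftan_resist 7.55 Frad 1.46 Fz -3.46 op 0.0238
```

Request:
arm_command(
  rows=[0.0016,-0.0036,0,0,0,0,0.015],
)

```text
t: 15.0
tool_pos: [0.5214, -0.1082, 0.2486]
orientation: [2.111, 2.324, -0.001]
wrist_force: [6.4, -4.6, -3.6]
opening: 0.0241
```

```bash
python3 -c "
from h import *
stat();arc(4,.05,80,cx=1.5,cy=-.5)"
```

```text
t 15.0 ang 0.44 r 80.1 z 0.2486 Ftan_resist 7.58 Frad 2.25 Fz -3.61 op 0.0241
0.0021, -0.0034, 0, 0, 0, 0, 0.015, 0.0021, -0.0034, 0, 0, 0, 0, 0.015, 0.0022, -0.0034, 0, 0, 0, 0, 0.015, 0.0024, -0.0032, 0, 0, 0, 0, 0.015, 
end 0.6599165489321478
```

Angle 6.72; 7.6 N. Smaller steps (about 3 mm) now.

Request:
arm_command(
  rows=[0.0014,-0.0025,0,0,0,0,0.015],
)

```text
t: 15.1
tool_pos: [0.5186, -0.1071, 0.2486]
orientation: [2.111, 2.324, -0.002]
wrist_force: [5.1, -5.2, -3.6]
opening: 0.0242
```

```bash
python3 -c "
from h import *
stat()"
```

```text
t 15.1 ang 0.478 r 80.1 z 0.2486 Ftan_resist 6.64 Frad 3.03 Fz -3.59 op 0.0242
```

Request:
arm_command(
  rows=[0.0014,-0.0026,0,0,0,0,0.015],
)

```text
t: 15.2
tool_pos: [0.516, -0.106, 0.2486]
orientation: [2.111, 2.324, -0.002]
wrist_force: [5.9, -4.8, -3.2]
opening: 0.0238
```

```bash
python3 -c "
from h import *
stat()"
```

```text
t 15.2 ang 0.514 r 80.0 z 0.2486 Ftan_resist 7.34 Frad 2.1 Fz -3.24 op 0.0238
```

Request:
arm_command(
  rows=[0.0016,-0.0027,0,0,0,0,0.015],
)

```text
t: 15.3
tool_pos: [0.5131, -0.1047, 0.2486]
orientation: [2.111, 2.324, -0.002]
wrist_force: [5.1, -5.4, -4.2]
opening: 0.0239
```

```bash
python3 -c "
from h import *
stat()"
```

```text
t 15.3 ang 0.553 r 80.0 z 0.2486 Ftan_resist 6.95 Frad 2.69 Fz -4.16 op 0.0239
```

Request:
arm_command(
  rows=[0.0017,-0.0026,0,0,0,0,0.015],
)

```text
t: 15.4
tool_pos: [0.5103, -0.1032, 0.2486]
orientation: [2.111, 2.324, -0.002]
wrist_force: [5.9, -5.4, -4.4]
opening: 0.0242
```

```bash
python3 -c "
from h import *
stat()"
```

```text
t 15.4 ang 0.592 r 80.0 z 0.2486 Ftan_resist 7.72 Frad 1.99 Fz -4.36 op 0.0242
```

Request:
arm_command(
  rows=[0.0018,-0.0026,0,0,0,0,0.015],
)

```text
t: 15.5
tool_pos: [0.5077, -0.1017, 0.2486]
orientation: [2.11, 2.323, -0.002]
wrist_force: [6.4, -5.3, -2.8]
opening: 0.0238
```

```bash
python3 -c "
from h import *
stat();arc(4,.04,80,cx=1.5,cy=-.5)"
```

```text
t 15.5 ang 0.63 r 80.0 z 0.2486 Ftan_resist 8.18 Frad 1.38 Fz -2.82 op 0.0238
0.0024, -0.0022, 0, 0, 0, 0, 0.015, 0.0021, -0.0024, 0, 0, 0, 0, 0.015, 0.0021, -0.0024, 0, 0, 0, 0, 0.015, 0.0023, -0.0022, 0, 0, 0, 0, 0.015, 
end 0.8089849364461515
```

Request:
arm_command(
  rows=[0.0014,-0.0015,0,0,0,0,0.015],
)

```text
t: 15.6
tool_pos: [0.506, -0.1007, 0.2487]
orientation: [2.11, 2.323, -0.002]
wrist_force: [6.2, -7.5, -5.0]
opening: 0.024
```

```bash
python3 -c "
from h import *
stat()"
```

```text
t 15.6 ang 0.655 r 79.9 z 0.2487 Ftan_resist 9.19 Frad 3.14 Fz -4.98 op 0.024
```

Request:
arm_command(
  rows=[0.0014,-0.0016,0,0,0,0,0.015],
)

```text
t: 15.7
tool_pos: [0.5043, -0.0996, 0.2486]
orientation: [2.11, 2.323, -0.003]
wrist_force: [4.9, -8.0, -4.6]
opening: 0.0239
```

```bash
python3 -c "
from h import *
stat()"
```

```text
t 15.7 ang 0.68 r 79.9 z 0.2486 Ftan_resist 8.41 Frad 4.04 Fz -4.64 op 0.0239
```

Request:
arm_command(
  rows=[0,0,0,0,0,0,0.015,0,0,0,0,0,0,0.015],
)

```text
t: 15.9
tool_pos: [0.5042, -0.0995, 0.2486]
orientation: [2.11, 2.324, -0.003]
wrist_force: [4.7, -6.8, -3.2]
opening: 0.0241
```

```bash
python3 -c "
from h import *
stat()
snap('scene','s8',(150,280,200,340),4.6)"
```

```text
t 15.9 ang 0.682 r 79.9 z 0.2486 Ftan_resist 7.62 Frad 3.12 Fz -3.15 op 0.0241
```

View pics/s8.png

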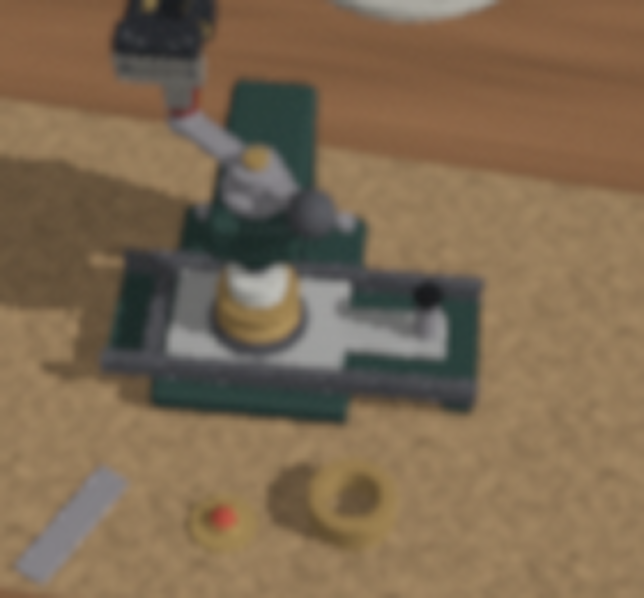

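Request:
arm_command(
  rows=[0.001,-0.0011,0,0,0,0,0.015],
)

```text
t: 16.05
tool_pos: [0.5033, -0.0989, 0.2487]
orientation: [2.11, 2.323, -0.003]
wrist_force: [5.5, -8.1, -4.0]
opening: 0.024
```

```bash
python3 -c "
from h import *
stat()"
```

```text
t 16.05 ang 0.696 r 79.9 z 0.2487 Ftan_resist 9.06 Frad 3.68 Fz -4.05 op 0.024
```

Request:
arm_command(
  rows=[0.001,-0.0011,0,0,0,0,0.015],
)

```text
t: 16.15
tool_pos: [0.5021, -0.0981, 0.2487]
orientation: [2.11, 2.323, -0.003]
wrist_force: [5.9, -8.2, -4.0]
opening: 0.0241
```

```bash
python3 -c "
from h import *
stat()"
```

```text
t 16.15 ang 0.714 r 79.9 z 0.2487 Ftan_resist 9.54 Frad 3.35 Fz -4.01 op 0.0241
```

Request:
arm_command(
  rows=[0.0008,-0.0008,0,0,0,0,0.015,0,0,0,0,0,0,0.015],
)

```text
t: 16.35
tool_pos: [0.5011, -0.0973, 0.2486]
orientation: [2.11, 2.323, -0.003]
wrist_force: [5.3, -9.0, -3.8]
opening: 0.024
```

```bash
python3 -c "
from h import *
stat()"
```

```text
t 16.35 ang 0.729 r 79.9 z 0.2486 Ftan_resist 9.56 Frad 4.18 Fz -3.78 op 0.024
```

Request:
arm_command(
  rows=[0.0005,-0.0005,0,0,0,0,0.015,0,0,0,0,0,0,0.015],
)

```text
t: 16.55
tool_pos: [0.5006, -0.097, 0.2486]
orientation: [2.11, 2.323, -0.003]
wrist_force: [5.6, -9.6, -5.7]
opening: 0.0238
```

```bash
python3 -c "
from h import *
stat()
arc(10,-.1,80,cx=1.5,cy=-.5)"
```

```text
t 16.55 ang 0.737 r 79.9 z 0.2486 Ftan_resist 10.23 Frad 4.44 Fz -5.69 op 0.0238
-0.0048, 0.0065, 0, 0, 0, 0, 0.015, -0.0045, 0.0065, 0, 0, 0, 0, 0.015, -0.0039, 0.007, 0, 0, 0, 0, 0.015, -0.0031, 0.0074, 0, 0, 0, 0, 0.015, -0.0024, 0.0076, 0, 0, 0, 0, 0.015, -0.0017, 0.0079, 0, 0, 0, 0, 0.015, -0.0008, 0.0079, 0, 0, 0, 0, 0.015, -0, 0.008, 0, 0, 0, 0, 0.015, 0.0007, 0.008, 0, 0, 0, 0, 0.015, 0.0016, 0.0078, 0, 0, 0, 0, 0.015, 
end -0.24520124149054903
```

Request:
arm_command(
  rows=[-0.0048,0.0065,0,0,0,0,0.015,-0.0045,0.0065,0,0,0,0,0.015,-0.0039,0.007,0,0,0,0,0.015,-0.0031,0.0074,0,0,0,0,0.015,-0.0024,0.0076,0,0,0,0,0.015,-0.0017,0.0079,0,0,0,0,0.015,-0.0008,0.0079,0,0,0,0,0.015,0,0.008,0,0,0,0,0.015,0.0007,0.008,0,0,0,0,0.015,0.0016,0.0078,0,0,0,0,0.015],
)

```text
t: 17.55
tool_pos: [0.5768, -0.1074, 0.2486]
orientation: [2.112, 2.324, -0.002]
wrist_force: [2.6, -4.4, -0.9]
opening: 0.0241
```

```bash
python3 -c "
from h import *
stat()
arc(10,-.1,80.2,cx=1.5,cy=-.5)
snap('scene','s9',(200,240,235,275),14)"
```

```text
t 17.55 ang -0.264 r 80.3 z 0.2486 Ftan_resist 0.82 Frad 5.08 Fz -0.91 op 0.0241
0.0016, 0.0078, 0, 0, 0, 0, 0.015, 0.0031, 0.0074, 0, 0, 0, 0, 0.015, 0.0039, 0.0071, 0, 0, 0, 0, 0.015, 0.0045, 0.0066, 0, 0, 0, 0, 0.015, 0.0051, 0.0062, 0, 0, 0, 0, 0.015, 0.0058, 0.0056, 0, 0, 0, 0, 0.015, 0.0062, 0.005, 0, 0, 0, 0, 0.015, 0.0068, 0.0043, 0, 0, 0, 0, 0.015, 0.0071, 0.0037, 0, 0, 0, 0, 0.015, 0.0075, 0.0029, 0, 0, 0, 0, 0.015, 
end -1.2474913462820865
```

View pics/s9.png

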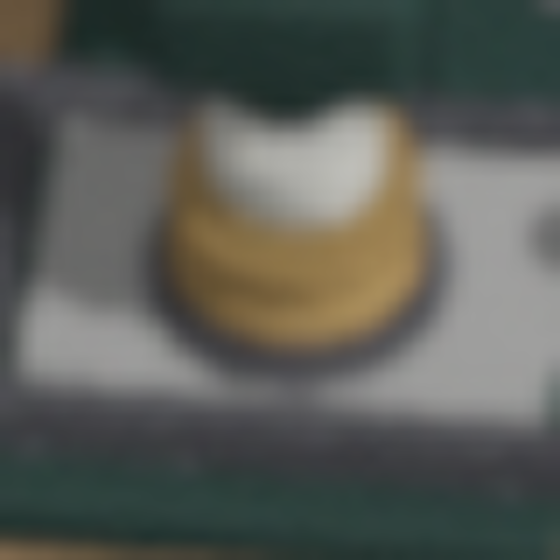

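```bash
python3 -c "
from h import *
arc(10,-.2,80.2,cx=1.5,cy=-.8)"
```

```text
0.0047, 0.0152, 0, 0, 0, 0, 0.015, 0.0085, 0.0136, 0, 0, 0, 0, 0.015, 0.0111, 0.0115, 0, 0, 0, 0, 0.015, 0.0132, 0.0092, 0, 0, 0, 0, 0.015, 0.0147, 0.0063, 0, 0, 0, 0, 0.015, 0.0157, 0.0033, 0, 0, 0, 0, 0.015, 0.016, 0.0001, 0, 0, 0, 0, 0.015, 0.0157, -0.0031, 0, 0, 0, 0, 0.015, 0.0148, -0.0062, 0, 0, 0, 0, 0.015, 0.0133, -0.0089, 0, 0, 0, 0, 0.015, 
end -2.264474086537235
```

Request:
arm_command(
  rows=[0.0047,0.0152,0,0,0,0,0.015,0.0085,0.0136,0,0,0,0,0.015,0.0111,0.0115,0,0,0,0,0.015,0.0132,0.0092,0,0,0,0,0.015,0.0147,0.0063,0,0,0,0,0.015,0.0157,0.0033,0,0,0,0,0.015,0.016,0.0001,0,0,0,0,0.015,0.0157,-0.0031,0,0,0,0,0.015,0.0148,-0.0062,0,0,0,0,0.015,0.0133,-0.0089,0,0,0,0,0.015],
)

```text
t: 18.6
tool_pos: [0.6035, 0.0252, 0.2485]
orientation: [-2.111, -2.326, 0.006]
wrist_force: [-9.3, -7.9, 7.7]
opening: 0.0239
```

```bash
python3 -c "
from h import *
stat()
arc(10,-.2,79.8,cx=1)"
```

```text
t 18.6 ang -2.268 r 80.2 z 0.2485 Ftan_resist 1.18 Frad -12.18 Fz 7.7 op 0.0239
0.0113, -0.0112, 0, 0, 0, 0, 0.015, 0.0085, -0.0135, 0, 0, 0, 0, 0.015, 0.0057, -0.0149, 0, 0, 0, 0, 0.015, 0.0026, -0.0157, 0, 0, 0, 0, 0.015, -0.0005, -0.0159, 0, 0, 0, 0, 0.015, -0.0037, -0.0155, 0, 0, 0, 0, 0.015, -0.0068, -0.0145, 0, 0, 0, 0, 0.015, -0.0094, -0.0128, 0, 0, 0, 0, 0.015, -0.0118, -0.0107, 0, 0, 0, 0, 0.015, -0.0137, -0.0081, 0, 0, 0, 0, 0.015, 
end -4.276150973460943
```

```bash
python3 -c "
from h import *
arc(6,-.2,79.2,cx=.3)"
```

```text
0.0105, -0.012, 0, 0, 0, 0, 0.015, 0.0086, -0.0133, 0, 0, 0, 0, 0.015, 0.0057, -0.0147, 0, 0, 0, 0, 0.015, 0.0027, -0.0156, 0, 0, 0, 0, 0.015, -0.0005, -0.0158, 0, 0, 0, 0, 0.015, -0.0036, -0.0154, 0, 0, 0, 0, 0.015, 
end -3.4704784563710662
```

Request:
arm_command(
  rows=[0.0105,-0.012,0,0,0,0,0.015,0.0086,-0.0133,0,0,0,0,0.015,0.0057,-0.0147,0,0,0,0,0.015,0.0027,-0.0156,0,0,0,0,0.015,-0.0005,-0.0158,0,0,0,0,0.015,-0.0036,-0.0154,0,0,0,0,0.015],
)

```text
t: 19.2
tool_pos: [0.5155, 0.0404, 0.2485]
orientation: [2.111, 2.326, 0.001]
wrist_force: [0.7, -4.2, 0.5]
opening: 0.0241
```

```bash
python3 -c "
from h import *
stat()
arc(6,-.2,79.6,cx=.3)"
```

```text
t 19.2 ang 2.831 r 79.7 z 0.2485 Ftan_resist 1.02 Frad -4.09 Fz 0.49 op 0.0241
-0.0066, -0.0145, 0, 0, 0, 0, 0.015, -0.0092, -0.013, 0, 0, 0, 0, 0.015, -0.0115, -0.0109, 0, 0, 0, 0, 0.015, -0.0135, -0.0084, 0, 0, 0, 0, 0.015, -0.0149, -0.0055, 0, 0, 0, 0, 0.015, -0.0157, -0.0025, 0, 0, 0, 0, 0.015, 
end 1.6269729068264196
```

Request:
arm_command(
  rows=[-0.0071,-0.0145,0,0,0,0,0.015,-0.0092,-0.013,0,0,0,0,0.015,-0.0115,-0.0109,0,0,0,0,0.015,-0.0135,-0.0084,0,0,0,0,0.015,-0.0149,-0.0055,0,0,0,0,0.015,-0.0157,-0.0025,0,0,0,0,0.015],
)

```text
t: 19.8
tool_pos: [0.4683, -0.0385, 0.2486]
orientation: [2.112, 2.325, -0.0]
wrist_force: [4.8, -0.3, -4.0]
opening: 0.0238
```

```bash
python3 -c "
from h import *
stat()
arc(10,-.13,80,cx=1)"
```

```text
t 19.8 ang 1.601 r 79.7 z 0.2486 Ftan_resist 0.7 Frad -4.72 Fz -3.99 op 0.0238
-0.0104, 0.001, 0, 0, 0, 0, 0.015, -0.0103, 0.0018, 0, 0, 0, 0, 0.015, -0.0099, 0.003, 0, 0, 0, 0, 0.015, -0.0095, 0.0043, 0, 0, 0, 0, 0.015, -0.0088, 0.0055, 0, 0, 0, 0, 0.015, -0.008, 0.0065, 0, 0, 0, 0, 0.015, -0.0072, 0.0076, 0, 0, 0, 0, 0.015, -0.006, 0.0084, 0, 0, 0, 0, 0.015, -0.005, 0.0092, 0, 0, 0, 0, 0.015, -0.0037, 0.0097, 0, 0, 0, 0, 0.015, 
end 0.30021841228379764
```

Request:
arm_command(
  rows=[-0.0104,0.001,0,0,0,0,0.015,-0.0103,0.0018,0,0,0,0,0.015,-0.0099,0.003,0,0,0,0,0.015,-0.0095,0.0043,0,0,0,0,0.015,-0.0088,0.0055,0,0,0,0,0.015,-0.008,0.0065,0,0,0,0,0.015,-0.0072,0.0076,0,0,0,0,0.015,-0.006,0.0084,0,0,0,0,0.015,-0.005,0.0092,0,0,0,0,0.015,-0.0037,0.0097,0,0,0,0,0.015],
)

```text
t: 20.8
tool_pos: [0.5341, -0.1115, 0.2486]
orientation: [2.112, 2.324, -0.001]
wrist_force: [0.4, -2.4, -0.0]
opening: 0.024
```

```bash
python3 -c "
from h import *
stat()
arc(6,-.05,80,cx=1)"
```

```text
t 20.8 ang 0.277 r 80.2 z 0.2486 Ftan_resist 0.83 Frad 2.34 Fz -0.04 op 0.024
-0.0006, 0.004, 0, 0, 0, 0, 0.015, -0.0009, 0.0039, 0, 0, 0, 0, 0.015, -0.0006, 0.0039, 0, 0, 0, 0, 0.015, -0.0005, 0.004, 0, 0, 0, 0, 0.015, -0.0002, 0.004, 0, 0, 0, 0, 0.015, -0.0001, 0.004, 0, 0, 0, 0, 0.015, 
end -0.010927113482112324
```

Request:
arm_command(
  rows=[-0.0006,0.004,0,0,0,0,0.015,-0.0009,0.0039,0,0,0,0,0.015,-0.0006,0.0039,0,0,0,0,0.015,-0.0005,0.004,0,0,0,0,0.015,-0.0002,0.004,0,0,0,0,0.015],
)

```text
t: 21.3
tool_pos: [0.5542, -0.1124, 0.2486]
orientation: [2.111, 2.324, -0.001]
wrist_force: [1.6, -6.9, -0.6]
opening: 0.0236
```

Request:
arm_command(
  rows=[0,0.002,0,0,0,0,0.015],
)

```text
t: 21.4
tool_pos: [0.5563, -0.1122, 0.2486]
orientation: [2.111, 2.324, -0.001]
wrist_force: [-5.7, -8.5, 1.8]
opening: 0.0239
```

```bash
python3 -c "
from h import *
stat()"
```

```text
t 21.4 ang -0.001 r 80.2 z 0.2486 Ftan_resist -6.59 Frad 7.88 Fz 1.82 op 0.0239
```

Request:
arm_command(
  rows=[-0.0005,0,0,0,0,0,0.015,0,0,0,0,0,0,0.015,0,0,0,0,0,0,0.0919,0,0,0,0,0,0,0.0919,0,0,0,0,0,0,0.0919,0,0,0,0,0,0,0.0919,0,0,0,0,0,0,0.0919,0,0,0,0,0,0,0.0919],
)

```text
t: 22.2
tool_pos: [0.5551, -0.1113, 0.2486]
orientation: [2.112, 2.326, 0.0]
wrist_force: [1.1, -0.2, -0.4]
opening: 0.0699
```

```bash
python3 -c "
from h import *
stat()
snap('scene','s10',(150,280,200,340),4.6)
f=snap('side','si10',(130,255,205,335),4.6)"
```

```text
t 22.2 ang 0.012 r 79.1 z 0.2486 Ftan_resist 1.04 Frad 0.27 Fz -0.43 op 0.0699
```

View pics/s10.png

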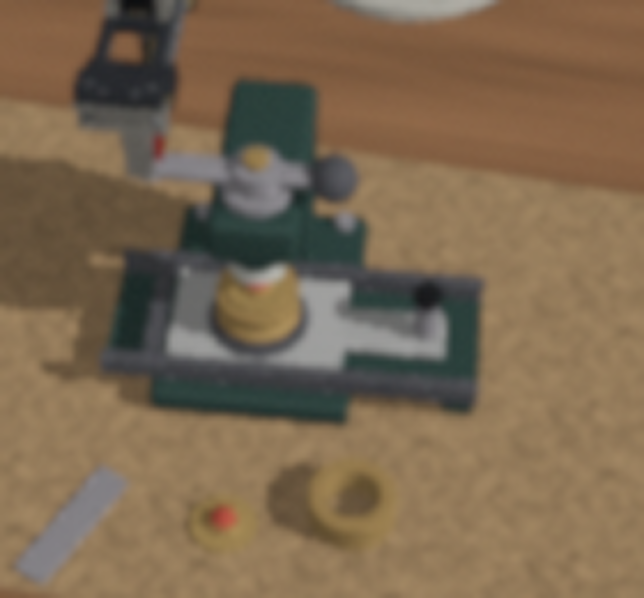

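View pics/si10.png

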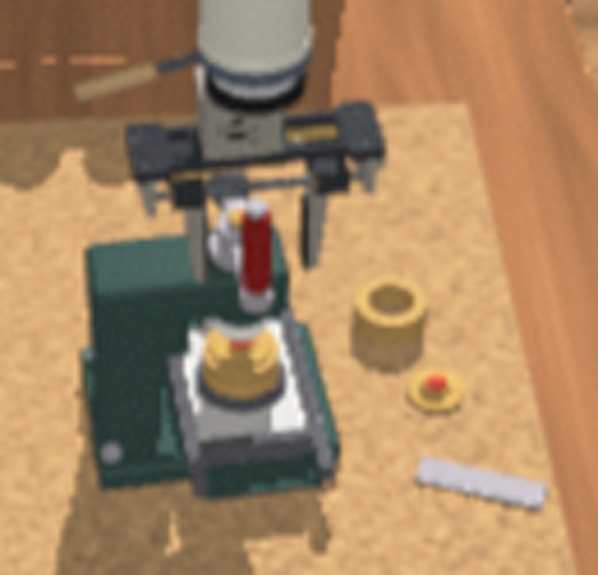

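Request:
arm_command(
  rows=[0,0,0,0,0,0,0.0919,0,0,0,0,0,0,0.0919,0,0,-0.03,0,0,0,0.0919,0,0,-0.04,0,0,0,0.0919,0,0,-0.04,0,0,0,0.0919,0,0,-0.04,0,0,0,0.0919,0,0,0,0,0,0,0.0919,0,0,0,0,0,0,0.0919,0,0,0,0,0,0,0.0919],
)

```text
t: 23.2
tool_pos: [0.5545, -0.1112, 0.3971]
orientation: [-2.111, -2.324, 0.002]
wrist_force: [-0.2, 0.2, -0.6]
opening: 0.0917
```

```bash
python3 -c "
from h import *
print(env.read_state()['t'],env.read_state()['wrist_force'])
f=snap('wrist','w11')
snap('scene','s11')
a=cv2.imread('pics/s11.png')[195:245,225:285]
b=cv2.imread('pics/scene0.png')
cv2.imwrite('pics/s11z.png',cv2.resize(a,None,fx=12,fy=12,interpolation=cv2.INTER_CUBIC))
# overlay predicted edges: hub top front edge/cap dome
g=viewer.grab_frame('scene')
for nm,p in dict(hubtop_f=(.034,0,.076),capflange_flush_f=(.026,0,.080),capflange_unseated=(.026,0,.085),coral_flush=(0,0,.092),coral_uns=(0,0,.097)).items(): print(nm,((proj(g,w(POSE,p))-[225,195])*12).round())
"
```

```text
23.2 [-0.23845674  0.20098021 -0.55443636]
hubtop_f [352. 283.]
capflange_flush_f [355. 254.]
capflange_unseated [355. 243.]
coral_flush [365. 162.]
coral_uns [364. 152.]
```

View pics/w11.png

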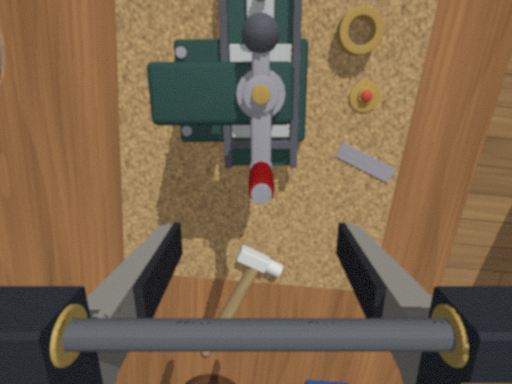

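View pics/s11z.png

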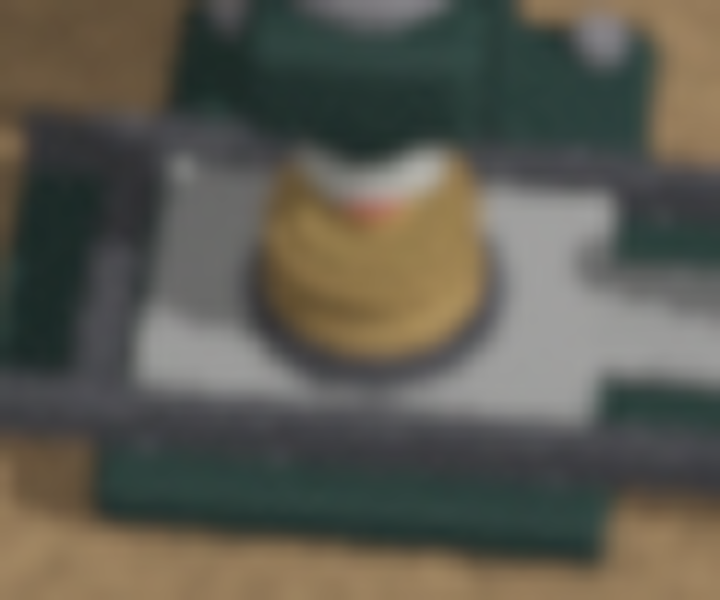

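```bash
python3 -c "
from h import *
stat(); print(env.close_job())"
```

```text
t 23.35 ang 0.019 r 79.0 z 0.3971 Ftan_resist -0.62 Frad 0.28 Fz -0.26 op 0.0919
the job is handed in; nothing more can be done
None
```

The job is handed in at about 23 s of the 72 s. Every check I could make agrees that it worked, but no verdict is reported and I could not measure the cap's flushness to 0.5 mm.

- **Slide:** I pushed the post with the closed fingers until the force jumped from about 4 N to 16–20 N at the end stop. The post was still at the home position in later pictures.
- **Pressing:** I held the sleeve and wound the crank clockwise. It ran free at 2–3.5 N, and the punch met the cap somewhere between 5.1 and 5.4 rad. It then slid in at 6–8 N until about 6.9 rad, where the force began to climb. I stopped at about 7.02 rad with 10.2 N standing still, which is inside the 9–11 N seated range and well short of crushing.
- **Return:** I kept hold of the sleeve all the way back to the rest stop, where it pushed back with about 6.6 N, and only then let go and lifted clear. The last wrist picture shows the crank at rest. The wrist reads near zero force.
- **Bystanders:** the spare hub, spare cap, gauge and mallet appear unmoved in the last pictures; I did not check the handle, file and jar again.

- **Cap flushness:** the camera is too coarse for the 0.5 mm. The evidence is the force trace, the 1.5–1.8 rad of travel from contact to seat against the 1.1–1.7 expected, and the coral now showing below the raised punch where it was hidden before.
- **Side forces:** my circle was about 1 mm off centre, which put up to 12 N of sideways force on the sleeve. I corrected for this as I wound.

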